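# Close the hasp of the sample chest and pin it

### The job

Lock the sample chest: swing the red-tabbed hasp over from the lid so that it hangs down over the staple on the chest's front, then drop the pin with the red knob down through the staple's opening until its collar sits flat on the staple, and let go of it. Leave the blue pin in its stand.

Things in the scene. Friction and masses are not known exactly. Their poses are not given: they have to be found in the camera images.
- red_pin: Locking pin, red knob, 60 g, upright in a fixed grey block (60x60x56 mm high) left or right of the chest. Origin: on its axis at the underside of its collar, which rests on the block; z up. Collar disc 36 mm wide, 4 thick. Above: round knob 18 mm wide, 4 to 42 mm above the origin, to pinch from above. Below: shank 7 mm wide, 50 long, last 10 pointed; lift over 55 mm to draw it out.
- blue_pin: Pin of the same shape and size with a blue knob, in the other grey block, on the other side of the chest. Not to be used; it stays there. Origin and axes as for red_pin.
- staple (a point): Centre of the staple's opening (20 mm in x, 24 in y, right through) at its top face, 80 mm above the worktop; a seated pin's origin lies here. Staple: level steel tongue 36 mm wide, 6 thick, 46 out of the chest's front. Axes: x level into the chest, y along its front, z up. Chest front at x=+30 mm, lid top at z=+35: little room behind the pin, so hold it by its two sides along y.
- hasp_tab (a point): Middle of the red tab on the hasp, a steel strap 54 mm wide (in the staple's y), 4 thick. It turns about a level line parallel to the staple's y, at staple x=+23, z=+32 mm. Tab centre 73 mm from that line; solid plate 54 to 98 mm (free end) from it; slot 40 mm wide at 24 to 54 mm. At the start it leans back over the lid, free end 80 mm above and 56 mm behind (+x) the line.
- hasp (a joint): Hasp angle, rad: 0 closed, hanging down in front of the chest with the staple through its slot; 3.14 upright; 3.75 leaning back over the lid on its stop (start). Swings freely (under 1 N at the tab): pushed from behind towards the staple's -x, 0.2 rad or more past upright, it falls shut by its own weight within 2 s. Close it before the pin goes in: the pin would be in its way.
- sample_chest: Closed sample chest, grey with a white lid, fixed to the worktop: 140 mm deep, 180 wide, 115 high. Origin: centre of its underside; its front, with hasp and staple, faces its own -x, towards the robot.

How it is judged:
By the outcome, as a careful person would: the job done as asked, in the order asked, and still so for the second after the job is handed in, with the robot touching nothing.
It also fails if it takes over 45 s, if anything falls off the work surface, if the arm or the gripper's body presses on something with over 40 N, if the wrist force passes 120 N, or if a joint passes its speed limit or range.

### The arm

A 6-joint arm with a two-finger parallel gripper is mounted at the origin on a cart in front of the work surface, level with it; the furniture and walls round the work are solid. World frame = base frame: x ahead of the robot, y to its left, z up, the work surface at z = 0. Lengths are in m, angles in degrees, forces in N, time in s.
With the tool pointing down it reaches from about 0.4 to 0.825 m from the base axis. Payload 7 kg.
Tool frame: the origin (TCP) lies midway between the tips of the shut fingers; the grasp point (between the pads) lies r.hold_point_z behind it (r.hold_point_z is the distance from the TCP to the grasp point, in m); z points along the fingers, x is the direction in which the jaws open and shut, and the axes are right-handed (so a half turn about z gives the same grasp; the last joint's range is limited). The gripper opens to 88 mm and grips with 3 to 60 N. Pads are 19 mm wide; open, the fingers measure 130 mm over their backs; the gripper's body (78 mm by 193 mm) begins 47 mm behind the grasp point.
Start: joints at [92.252, 20.546, 0.682, 0, -70.136, -16.507], TCP at [0.166, 0.654, 0.227] pointing down, gripper open.
Joint ranges: [-176.03, 176.03], [-82.01, 121.73], [-58.28, 71.71], [-173.87, 95.51], [-174.79, -0.11], [-173.66, 173.66]. Speed limits (degrees/s): [136.94, 136.94, 172.46, 180, 180, 180].

### API

Orientations are given as [roll, pitch, yaw] about the fixed x, y, z axes, in that order (R = Rz(yaw) Ry(pitch) Rx(roll)).
In Python, from plant import get_state, viewer, close_job, r gives the robot as it stands.
- The arm moves only by the tool apply_moves, never from a script. Its argument "plan" is a list of rows, each a list of 3 entries, a list of its own where there are three numbers: the closure in counts, from 0 (fully open) to 255 (shut), then the shift along the tool's x, y, z in units of 50 mm (1.0 is 50 mm), then the turn about the tool's z in units of 6 degrees (1.0 is 6 degrees). A call has 1 to 12 rows; each row shifts and turns the commanded pose from where the row before left it, along the tool's axes as they then stand; what a row does not reach is not made up. A row lasts 1/8 s, in which the tool goes at most 62.5 mm and 10.7 degrees, less where a joint would pass 70% of its speed; a pose out of reach is approached as far as the arm can. A call is refused whole if a number of a shift passes 1 or a number of a turn 1, either way. A call with a gripper value outside its range is refused whole. The fingers move at their own pace and stop on an object; "squeeze" is the grip in N (left out, the last holds). Time passes only in rows, so rows that do not move let the fingers close. It gives the time, the measured TCP pose, the force and the opening at its end, in the units of the state.
- get_state(): the state, without advancing time (a new reading comes with each control period).
- viewer.capture(name): name is "scene" or "top"; returns a dict with "frame" (400x640x3 uint8, blue, green, red), "K" (3x3 intrinsics, pixels), "D" ([k1, k2, p1, p2, k3] as OpenCV has them; the pictures are not rectified), "R" (3x3) and "t" (3): a world point X has camera coordinates R X + t. Camera axes: x right, y down, z forward; pixel columns grow to the right and rows downward; lengths in m; the calibration is good to about 2 mm. A picture is of the moment at which its call begins. There is no depth.
- close_job(): hands the job in, once; it reports no verdict.
The state is a dict: "time_s": time; "joints": joint angles; "qd": joint speeds; "joint_torque": joint torques, N m; "tcp_pos": TCP position; "eef_rot": TCP orientation; "contact_force": force on the tool from outside, world axes, zero at the start; "moment": the same for the moment, N m; "gripper_width": finger opening in m.
Only numpy, scipy, OpenCV 4.12 (cv2) and the standard library are available. Lean on these libraries where they do the work, as an engineer would, in place of code of your own. Each camera call takes 0.05 s, during which the arm holds its last target.

## Working session

There is one attempt and no reset: what is moved stays moved. The work goes in short steps, Python scripts to look and compute and a tool call to move; the robot and the scene stay as the last step left them, time stands still between calls to the robot, and variables do not carry over. Pictures are saved under pics/ and viewed, and the job is handed in when it is done.

Besides the shell and the picture viewer there is one more tool, called by a JSON object that holds its "name" and its "arguments", one argument or row to a line. apply_moves: Moves the arm, as the interface text tells. Its arguments: {"type":"object","properties":{"plan":{"type":"array","items":{"type":"array"}},"squeeze":{"type":"number"}},"required":["plan"]}

```bash
mkdir -p pics; ls; python3 - <<'E'
from plant import get_state, viewer, r
import cv2,pickle
print(get_state(), r.hold_point_z)
for n in ("scene","top"):
    d=viewer.capture(n); cv2.imwrite(f"pics/{n}0.png",d["frame"]); pickle.dump(d,open(f"{n}0.pkl","wb"))
    print(n,d["K"],d["D"],d["R"],d["t"])
E
```

```text
pics
{'time_s': 0.0, 'joints': array([ 9.22523149e+01,  2.05936822e+01,  6.32500470e-01, -2.30939479e-02,
       -7.01361150e+01, -1.65078883e+01]), 'qd': array([-0.01408505, -0.01941582, -0.08997361, -0.07964136,  0.0232487 ,
       -0.08821482]), 'joint_torque': array([-1.03747429e-04, -5.82715166e+01,  2.93062019e+01,  6.99736163e+00,
        6.87495005e-03, -1.51219219e-04]), 'tcp_pos': array([0.16609372, 0.65371886, 0.22557831]), 'eef_rot': array([-1.79993165e+02, -9.94554735e-02, -1.04263445e+02]), 'contact_force': array([0.44101945, 0.00666024, 0.81040101]), 'moment': array([ 0.05516717,  0.00771209, -0.00668458]), 'gripper_width': 0.0880078085270824} 0.0188
scene [[388.94196674   0.         315.44026509]
 [  0.         388.94196674 201.61554042]
 [  0.           0.           1.        ]] [0.0217924 0.        0.        0.        0.       ] [[-0.58953987 -0.8073553  -0.02490303]
 [-0.4245344   0.33593393 -0.84078472]
 [ 0.68717777 -0.48510392 -0.54079654]] [0.32465291 0.3148481  0.54144364]
top [[513.27232854   0.         320.4702672 ]
 [  0.         513.27232854 197.67883411]
 [  0.           0.           1.        ]] [-0.00631289  0.          0.          0.          0.        ] [[ 0.00604119 -0.99995401  0.00744809]
 [-0.99876361 -0.00640119 -0.04929789]
 [ 0.0493433  -0.00714106 -0.99875635]] [1.26027647e-03 5.37023909e-01 1.39202345e+00]
```

View pics/scene0.png

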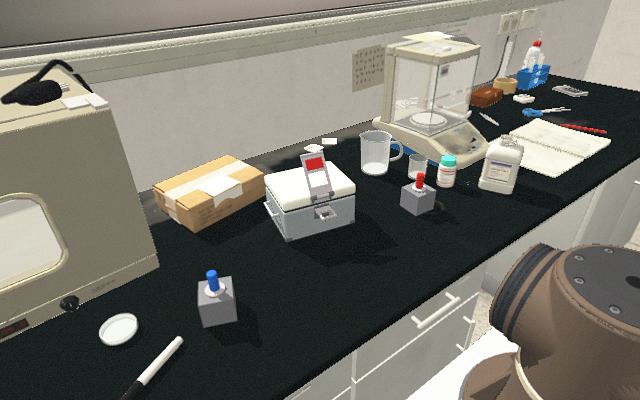

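View pics/top0.png

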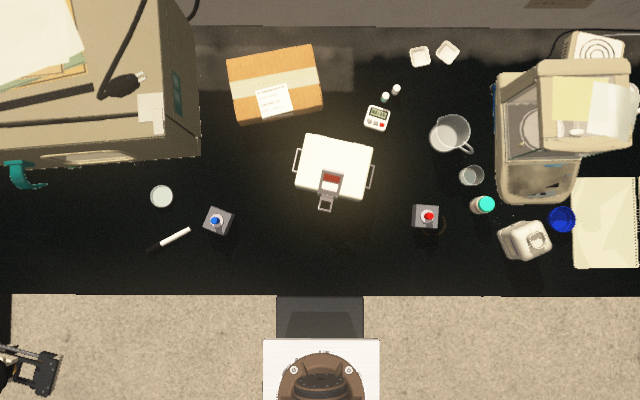

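The scene view shows the chest near (310,200), red pin near (419,185) and blue pin near (212,285). In the top view the chest is at (335,168), the hasp tab at (331,179), the staple at (326,203), red pin at (428,216) and blue pin at (215,220). I'll enlarge these.

```bash
python3 - <<'E'
import cv2
t=cv2.imread("pics/top0.png");s=cv2.imread("pics/scene0.png")
def crop(im,x,y,w,h,k,n): cv2.imwrite(n,cv2.resize(im[y:y+h,x:x+w],None,fx=k,fy=k,interpolation=cv2.INTER_CUBIC))
crop(t,285,125,100,90,6,"pics/c_top_chest.png")
crop(t,400,195,50,40,12,"pics/c_top_red.png")
crop(s,260,145,100,95,6,"pics/c_sc_chest.png")
crop(s,395,165,50,50,12,"pics/c_sc_red.png")
E
```

```text
(no output)
```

View pics/c_top_chest.png

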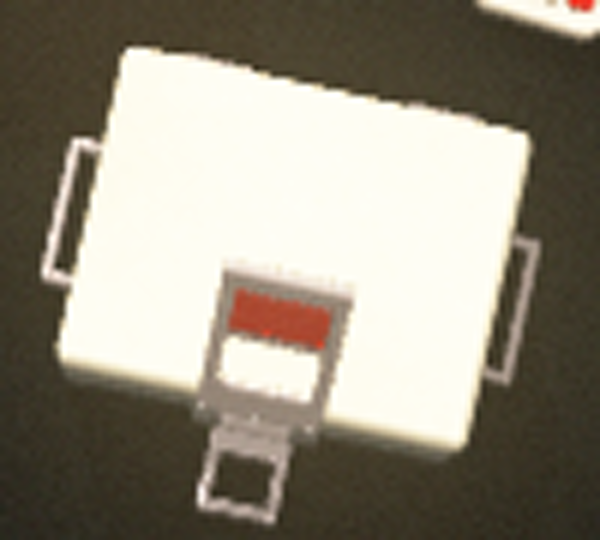

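View pics/c_top_red.png

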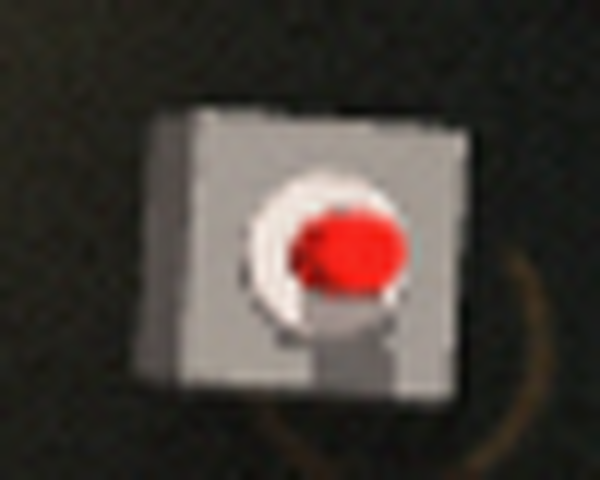

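View pics/c_sc_chest.png

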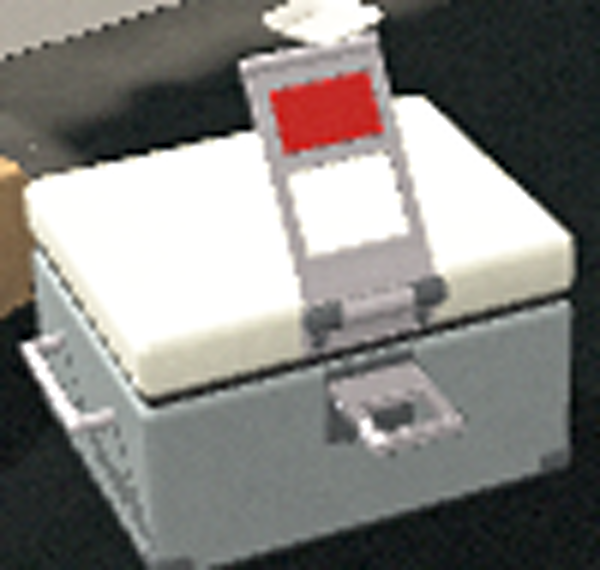

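View pics/c_sc_red.png

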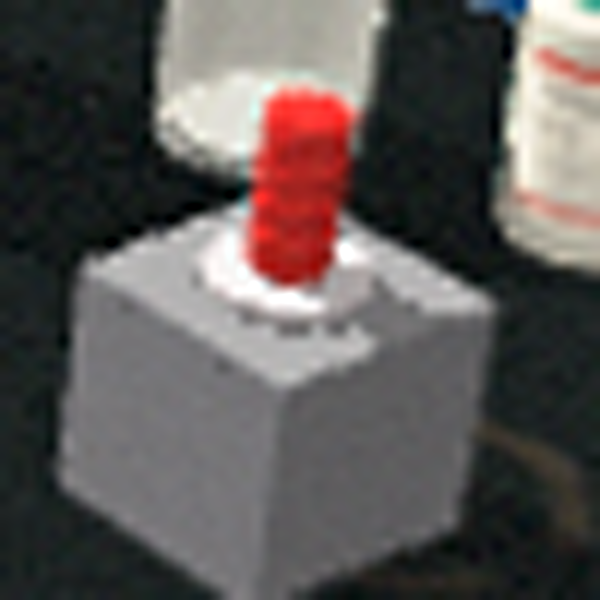

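```bash
cat > h.py <<'E'
import pickle,numpy as np,cv2
from scipy.optimize import least_squares
C={n:pickle.load(open(f"{n}0.pkl","rb")) for n in("scene","top")}
def proj(n,X):
    d=C[n];return cv2.projectPoints(np.atleast_2d(np.array(X,float)),cv2.Rodrigues(d["R"])[0],np.array(d["t"],float),d["K"],np.array(d["D"],float))[0][:,0]
def un(c,off,k): return (np.array(c,float)+.5)/k-.5+np.array(off)
def onz(n,px,z):
    d=C[n];u=cv2.undistortPoints(np.array([[px]],float),d["K"],np.array(d["D"],float))[0,0]
    v=d["R"].T@np.array([u[0],u[1],1]);c=-d["R"].T@np.array(d["t"]);return (c+v*(z-c[2])/v[2])[:2]
E
python3 - <<'E'
from h import *
T=lambda c:un(c,(285,125),6);S=lambda c:un(c,(260,145),6)
TR=lambda c:un(c,(400,195),12);SR=lambda c:un(c,(395,165),12)
print("hole top",onz("top",T((243,477)),.08),"scene",onz("scene",S((397,412)),.08))
print("collar top",onz("top",TR((328,255)),.06),"scene",onz("scene",SR((290,262)),.06))
print("knob top",onz("top",TR((365,250)),.098),"scene",onz("scene",SR((310,100)),.098))
for c in((193,108),(468,130),(455,400),(180,385)):print("blk top",onz("top",TR(c),.056))
for c in((85,262),(280,385),(497,300)):print("blk sc",onz("scene",SR(c),.056))
obs=[("top",T((217,450)),(10,12,0)),("top",T((278,461)),(10,-12,0)),("top",T((270,505)),(-10,-12,0)),("top",T((210,494)),(-10,12,0)),
("top",T((198,509)),(-16,18,0)),("top",T((274,522)),(-16,-18,0)),
("top",T((223,272)),(79,27,112)),("top",T((353,298)),(79,-27,112)),("top",T((281,320)),(64.7,0,91.6)),
("scene",S((243,60)),(79,27,112)),("scene",S((377,40)),(79,-27,112)),("scene",S((326,112)),(64.7,0,91.6)),
("scene",S((465,412)),(-16,-18,0)),("scene",S((375,447)),(-16,18,0)),
("top",T((127,50)),(170,90,35)),("top",T((528,135)),(170,-90,35)),("top",T((62,352)),(30,90,35)),("top",T((468,440)),(30,-90,35))]
def f(p,full=False):
    R=np.array([[np.cos(p[2]),-np.sin(p[2]),0],[np.sin(p[2]),np.cos(p[2]),0],[0,0,1]])
    e=[]
    for n,px,q in obs: e.append(proj(n,R@(np.array(q)/1000)+[p[0],p[1],.08])[0]-px)
    e=np.array(e);return e if full else e.ravel()
s=least_squares(f,[.6,0,0],loss="soft_l1")
print(s.x[:2],np.degrees(s.x[2]));print(f(s.x,True).round(1))
E
```

```text
hole top [ 0.51707307 -0.00704303] scene [ 0.51766743 -0.0064932 ]
collar top [ 0.48850097 -0.27699284] scene [ 0.49103554 -0.28096903]
knob top [ 0.4890371  -0.27677933] scene [ 0.49210496 -0.28157298]
blk top [ 0.52091629 -0.24803186]
blk top [ 0.51642413 -0.30904211]
blk top [ 0.45670014 -0.30585068]
blk top [ 0.45965464 -0.24496861]
blk sc [ 0.52206982 -0.25296817]
blk sc [ 0.46356781 -0.24746448]
blk sc [ 0.4583009  -0.30784699]
[ 0.5159338  -0.00768633] -12.08304801329715
[[ 0.9  0.2]
 [-0.3  0.4]
 [-0.6  0.5]
 [ 0.4  0.4]
 [-0.3 -0.4]
 [ 0.5  0.4]
 [ 0.4 -1.7]
 [ 0.8 -1.2]
 [ 0.3 -0.7]
 [-0.7  1.1]
 [-0.5 -0.4]
 [-0.3  0.9]
 [ 0.2  1.8]
 [ 0.2  0.2]
 [-0.3 -1.4]
 [ 1.7 -0.4]
 [-1.4  1.6]
 [ 0.1  2.2]]
```

Both views agree on staple (0.517, -0.007, 0.080), chest yaw −12° and red pin at about (0.489, -0.278). These match the given sizes, with the block measuring about 60 mm. Next I move behind the hasp with the fingers shut, jaws aligned to the staple's y.

{"name": "apply_moves", "arguments": {
  "plan": [
    [255, [0, 0, -0.5], -0.37],
    [255, [0.637, -0.652, -0.04], 0],
    [255, [0.637, -0.652, -0.04], 0],
    [255, [0.637, -0.652, -0.04], 0],
    [255, [0.637, -0.652, -0.04], 0],
    [255, [0.637, -0.652, -0.04], 0],
    [255, [0.637, -0.652, -0.04], 0],
    [255, [0.637, -0.652, -0.04], 0],
    [255, [0.637, -0.652, -0.04], 0],
    [255, [0.637, -0.652, -0.04], 0],
    [255, [0, 0, 0], 0]
  ],
  "squeeze": 20
}}

```text
time_s: 1.48
tcp_pos: [0.3943, 0.3104, 0.2696]
eef_rot: [180.0, -0.0, -102.2]
contact_force: [-0.1, 0.4, 0.4]
gripper_width: 0.0006
```

{"name": "apply_moves", "arguments": {
  "plan": [
    [255, [0.637, -0.652, 0], 0],
    [255, [0.637, -0.652, 0], 0],
    [255, [0.637, -0.652, 0], 0],
    [255, [0.637, -0.652, 0], 0],
    [255, [0.637, -0.652, 0], 0],
    [255, [0.637, -0.652, 0], 0],
    [255, [0.637, -0.652, 0], 0],
    [255, [0.637, -0.652, 0], 0],
    [255, [0.637, -0.652, 0], 0],
    [255, [0, 0, 0], 0],
    [255, [0, 0, 0], 0]
  ]
}}

```text
time_s: 2.85
tcp_pos: [0.6204, -0.0284, 0.2689]
eef_rot: [179.9, -0.0, -102.1]
contact_force: [-0.6, -0.3, 0.8]
gripper_width: 0.0005
```

```bash
cat >> h.py <<'E'
def snap(tag,crops=()):
    from plant import viewer,get_state
    for n in("scene","top"):
        d=viewer.capture(n);C[n]=d;pickle.dump(d,open(f"{n}_{tag}.pkl","wb"));
        for (m,x,y,w,h,k) in crops:
            if m==n: cv2.imwrite(f"pics/{tag}_{n}.png",cv2.resize(d["frame"][y:y+h,x:x+w],None,fx=k,fy=k,interpolation=cv2.INTER_CUBIC))
    s=get_state();print({k:np.round(s[k],4) for k in("time_s","tcp_pos","eef_rot","contact_force","gripper_width")})
    p=s["tcp_pos"]-np.array([.5167,-.007,.08]);a=np.radians(-12.1)
    print("TCP in staple mm",np.round(1000*np.array([p[0]*np.cos(a)+p[1]*np.sin(a),-p[0]*np.sin(a)+p[1]*np.cos(a),p[2]]),1))
E
python3 -c "
from h import *
snap('behind',[('scene',230,80,160,160,3.7),('top',250,100,160,120,4)])"
```

```text
{'time_s': np.float64(2.95), 'tcp_pos': array([ 0.6202, -0.0278,  0.2695]), 'eef_rot': array([ 1.799896e+02,  7.800000e-03, -1.019743e+02]), 'contact_force': array([0.7095, 0.307 , 0.3475]), 'gripper_width': np.float64(0.0002)}
TCP in staple mm [105.6   1.3 189.5]
```

View pics/behind_scene.png

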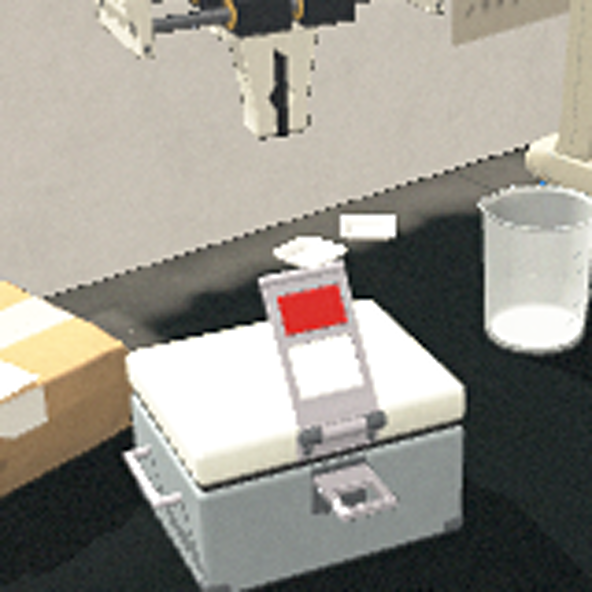

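Fingers are shut, clear above and behind the hasp. Next: descend behind it and push toward −x.

{"name": "apply_moves", "arguments": {
  "plan": [
    [255, [0, 0, 0.5], 0],
    [255, [0, 0, 0.5], 0],
    [255, [0, 0, 0.5], 0],
    [255, [0, 0, 0.5], 0],
    [255, [0, 0, 0], 0],
    [255, [0, 0.25, 0], 0],
    [255, [0, 0.25, 0], 0],
    [255, [0, 0.25, 0], 0],
    [255, [0, 0.25, 0], 0]
  ]
}}

```text
time_s: 4.08
tcp_pos: [0.5708, -0.0182, 0.1702]
eef_rot: [-180.0, 0.0, -102.0]
contact_force: [-0.0, -0.3, 0.3]
gripper_width: 0.0005
```

{"name": "apply_moves", "arguments": {
  "plan": [
    [255, [0, 0.25, 0], 0],
    [255, [0, 0.25, 0], 0],
    [255, [0, 0.25, 0], 0],
    [255, [0, 0.25, 0], 0],
    [255, [0, 0.25, 0], 0],
    [255, [0, 0.25, 0], 0],
    [255, [0, 0, 0], 0]
  ]
}}

```text
time_s: 4.95
tcp_pos: [0.4976, -0.0026, 0.1698]
eef_rot: [-180.0, 0.0, -102.0]
contact_force: [0.1, 0.3, 0.1]
gripper_width: 0.0005
```

```bash
python3 -c "
from h import *
snap('pushed',[('scene',230,80,160,160,3.7),('top',250,100,160,120,4)])"
```

```text
{'time_s': np.float64(5.05), 'tcp_pos': array([ 0.4986, -0.0026,  0.1698]), 'eef_rot': array([-1.799648e+02,  1.360000e-02, -1.020099e+02]), 'contact_force': array([-0.2297, -0.0159, -0.348 ]), 'gripper_width': np.float64(0.0004)}
TCP in staple mm [-18.6   0.5  89.8]
```

View pics/pushed_scene.png

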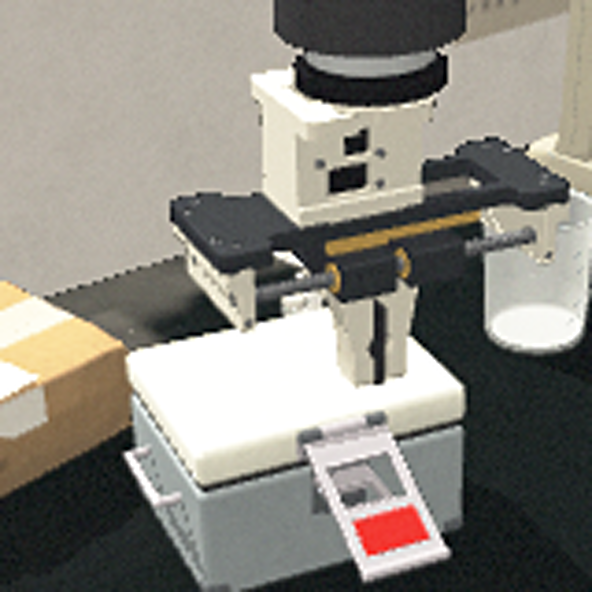

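The hasp passed vertical and is falling (tab at crop (392,530)). Moving to the red pin and hovering over it with the fingers partly open.

{"name": "apply_moves", "arguments": {
  "plan": [
    [255, [0, 0, -0.8], 0],
    [110, [0.907, -0.163, 0], 0],
    [110, [0.907, -0.163, 0], 0],
    [110, [0.907, -0.163, 0], 0],
    [110, [0.907, -0.163, 0], 0],
    [110, [0.907, -0.163, 0], 0],
    [110, [0.907, -0.163, 0], 0],
    [110, [0, 0, 0.6], 0],
    [110, [0, 0, 0.6], 0],
    [110, [0, 0, 0], 0],
    [110, [0, 0, 0], 0]
  ]
}}

```text
time_s: 6.42
tcp_pos: [0.4902, -0.2795, 0.1505]
eef_rot: [-180.0, -0.0, -102.0]
contact_force: [-0.2, -0.2, 0.2]
gripper_width: 0.0495
```

```bash
python3 -c "
from h import *
snap('overpin',[('scene',260,80,200,160,3.7),('top',270,120,200,120,4)])"
```

```text
{'time_s': np.float64(6.525), 'tcp_pos': array([ 0.4905, -0.2793,  0.151 ]), 'eef_rot': array([-1.798707e+02, -1.690000e-02, -1.020035e+02]), 'contact_force': array([ 0.8259,  0.0373, -1.1791]), 'gripper_width': np.float64(0.0495)}
TCP in staple mm [  31.4 -271.8   71. ]
```

View pics/overpin_scene.png

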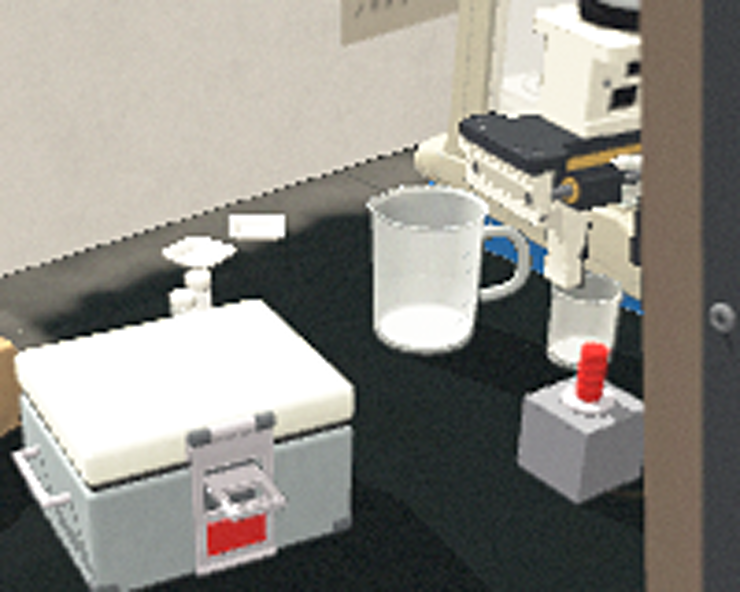

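View pics/overpin_top.png

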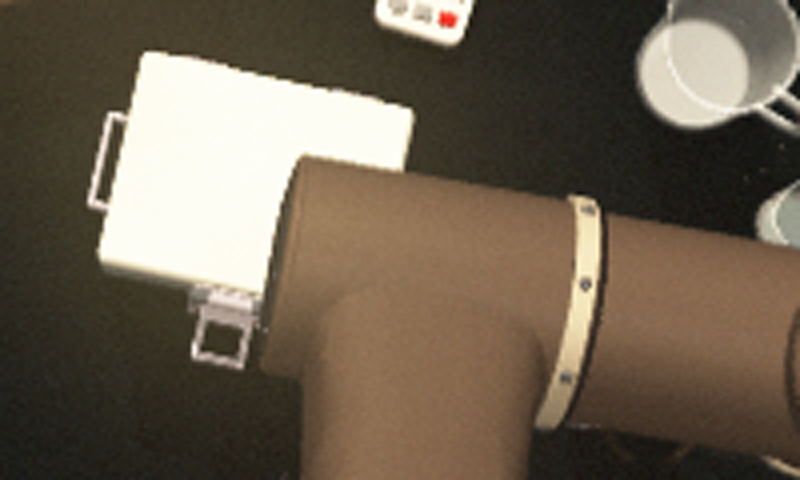

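The hasp hangs closed over the staple, with the staple through its slot (scene crop (240,490)). Next: descend and grip.

{"name": "apply_moves", "arguments": {
  "plan": [
    [110, [0, 0, 0.42], 0],
    [110, [0, 0, 0.42], 0],
    [110, [0, 0, 0.42], 0],
    [110, [0, 0, 0.42], 0],
    [110, [0, 0, 0], 0],
    [230, [0, 0, 0], 0],
    [230, [0, 0, 0], 0],
    [230, [0, 0, 0], 0],
    [230, [0, 0, 0], 0],
    [230, [0, 0, 0], 0],
    [230, [0, 0, 0], 0]
  ],
  "squeeze": 25
}}

```text
time_s: 7.9
tcp_pos: [0.4897, -0.2792, 0.066]
eef_rot: [-180.0, -0.0, -102.0]
contact_force: [0.0, 1.5, 5.2]
gripper_width: 0.0173
```

{"name": "apply_moves", "arguments": {
  "plan": [
    [230, [0, 0, -0.2], 0],
    [230, [0, 0, -0.4], 0],
    [230, [0, 0, -0.6], 0],
    [230, [0, 0, -0.6], 0],
    [230, [0, 0, -0.6], 0],
    [230, [0, 0, 0], 0],
    [230, [0, 0, 0], 0]
  ]
}}

```text
time_s: 8.78
tcp_pos: [0.4889, -0.2789, 0.1852]
eef_rot: [180.0, 0.0, -102.1]
contact_force: [-0.2, -0.5, -1.0]
gripper_width: 0.0175
```

```bash
python3 -c "
from h import *
snap('lift',[('scene',340,80,150,150,4),('top',370,140,150,110,5)])"
```

```text
{'time_s': np.float64(8.875), 'tcp_pos': array([ 0.4887, -0.2789,  0.1845]), 'eef_rot': array([ 1.798906e+02,  1.280000e-02, -1.020495e+02]), 'contact_force': array([-0.8029, -0.5408, -0.7004]), 'gripper_width': np.float64(0.0173)}
TCP in staple mm [  29.6 -271.7  104.5]
```

View pics/lift_scene.png

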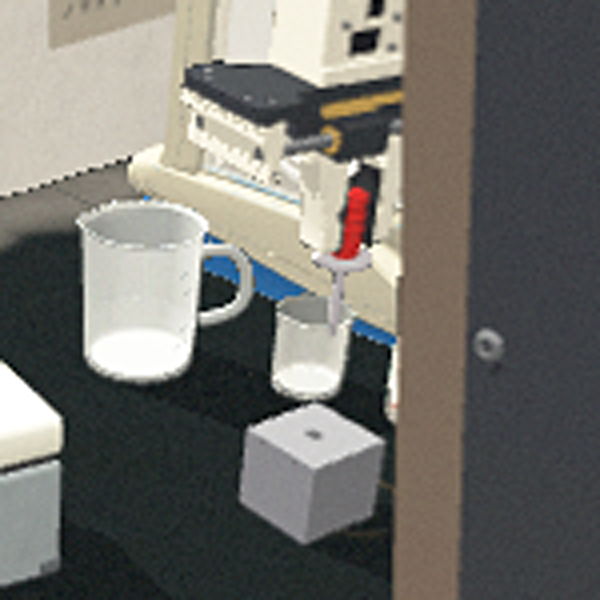

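```bash
python3 - <<'E'
from h import *
C["scene"]=pickle.load(open("scene_lift.pkl","rb"))
S=lambda c:un(c,(340,80),4)
print("hole",onz("scene",S((314,435)),.056))
inv=lambda p:((np.array(p)-[340,80]+.5)*4-.5).round(0)
for n,z in(("tip",-.05),("origin",0),("coltop",.004),("top",.042)):
    P=[.4887,-.2789,.1845-.0105+z];print(n,inv(proj("scene",[P])[0]))
E
python3 -c "
import cv2;im=cv2.imread('pics/lift_scene.png')[150:350,250:430];cv2.imwrite('pics/lift_z.png',cv2.resize(im,None,fx=3,fy=3))"
```

```text
hole [ 0.48954188 -0.2778114 ]
tip [330. 339.]
origin [340. 263.]
coltop [341. 257.]
top [350. 196.]
```

View pics/lift_z.png

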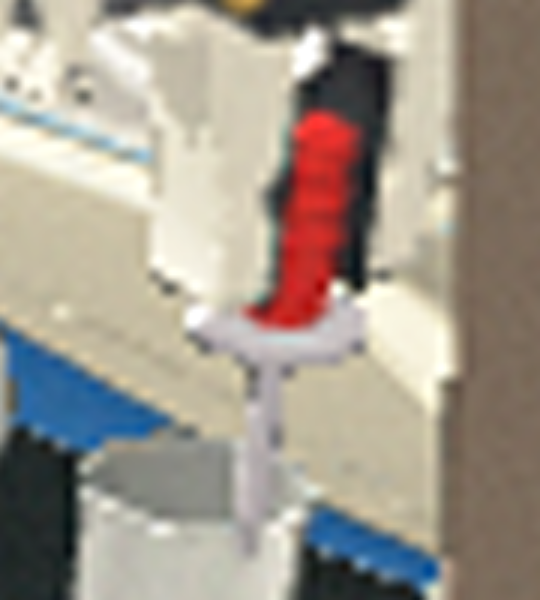

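The pin hangs upright in the grip, with the tip seen within 2 px of prediction. Moving over the staple.

{"name": "apply_moves", "arguments": {
  "plan": [
    [230, [-0.5, 0.054, 0], 0],
    [230, [-0.8, 0.087, 0], 0],
    [230, [-0.8, 0.087, 0], 0],
    [230, [-0.8, 0.087, 0], 0],
    [230, [-0.8, 0.087, 0], 0],
    [230, [-0.8, 0.087, 0], 0],
    [230, [-0.64, 0.069, 0], 0],
    [230, [-0.3, 0.032, 0], 0],
    [230, [0, 0, 0.4], 0],
    [230, [0, 0, 0.2], 0],
    [230, [0, 0, 0], 0]
  ]
}}

```text
time_s: 10.25
tcp_pos: [0.5166, -0.0076, 0.1546]
eef_rot: [179.9, -0.1, -102.1]
contact_force: [0.7, 0.3, -0.9]
gripper_width: 0.0173
```

```bash
python3 -c "
from h import *
snap('over',[('scene',270,120,100,110,6),('top',270,120,120,110,5)])
s=[]
from plant import get_state
T=get_state()['tcp_pos']
inv=lambda p:((np.array(p)-[270,120]+.5)*6-.5).round(0)
for z in(-.05,0,.042): print(inv(proj('scene',[T+[0,0,-.0105+z]])[0]))
print('hole',inv(proj('scene',[[.5168,-.007,.08]])[0]))
"
```

```text
{'time_s': np.float64(10.35), 'tcp_pos': array([ 0.5175, -0.0074,  0.1558]), 'eef_rot': array([-1.799954e+02, -1.620000e-02, -1.020639e+02]), 'contact_force': array([-0.1566, -0.1923, -0.727 ]), 'gripper_width': np.float64(0.0175)}
TCP in staple mm [ 0.8 -0.2 75.8]
[339. 527.]
[337. 408.]
[336. 303.]
hole [340. 563.]
```

View pics/over_scene.png

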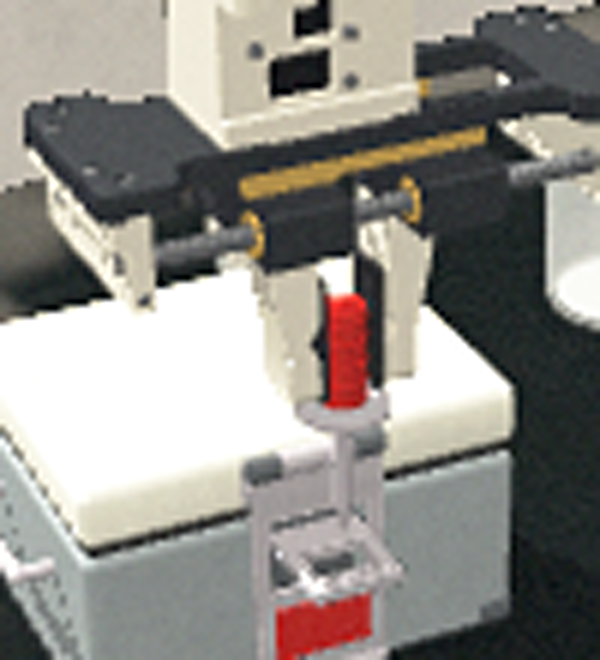

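View pics/over_top.png

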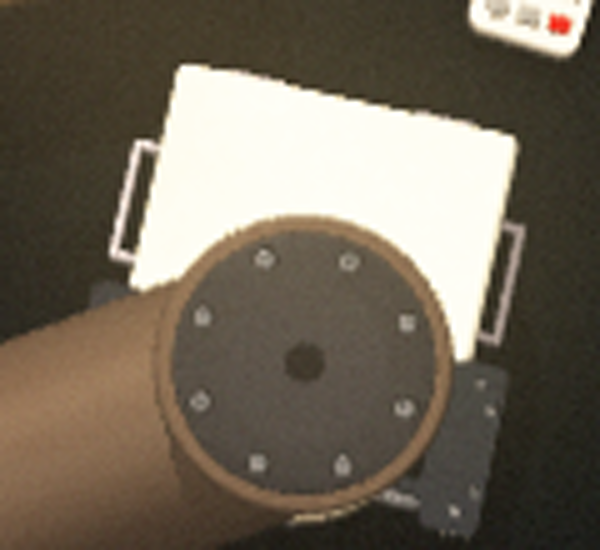

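```bash
python3 -c "
from h import *
C['scene']=pickle.load(open('scene_over.pkl','rb'))
S=lambda c:un(c,(270,120),6)
print(onz('scene',S((345,527)),.0953),onz('scene',S((344,412)),.1453))
im=C['scene']['frame'][190:225,305:345];cv2.imwrite('pics/over_z.png',cv2.resize(im,None,fx=16,fy=16,interpolation=cv2.INTER_CUBIC))
inv=lambda p:((np.array(p)-[305,190]+.5)*16-.5).round(0)
a=np.radians(-12.1)
for x,y in((10,12),(10,-12),(-10,-12),(-10,12),(-16,18),(-16,-18),(0,0)):
  print(x,y,inv(proj('scene',[[.5168+.001*(x*np.cos(a)-y*np.sin(a)),-.007+.001*(x*np.sin(a)+y*np.cos(a)),.08]])[0]))
"
```

```text
[ 0.51592668 -0.00902783] [ 0.5141097  -0.00773543]
10 12 [237. 366.]
10 -12 [393. 323.]
-10 -12 [457. 396.]
-10 12 [298. 441.]
-16 18 [276. 475.]
-16 -18 [516. 408.]
0 0 [346. 381.]
```

View pics/over_z.png

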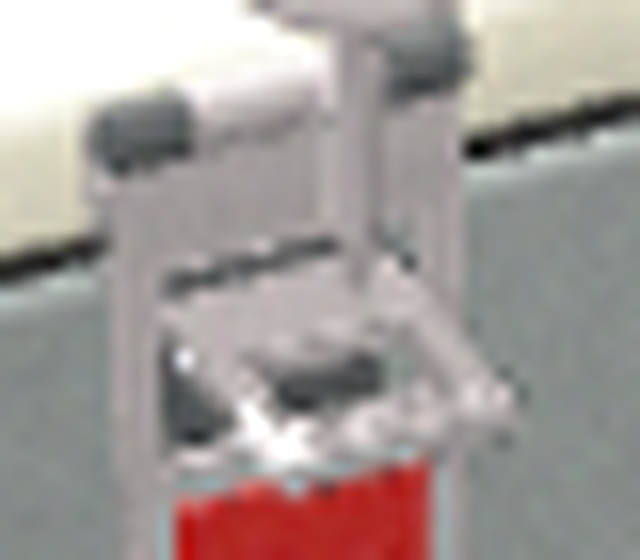

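The pin tip is within about 2 mm of the opening's centre (tip at crop (365,280), opening centre (346,381)). I'll nudge it slightly and lower.

{"name": "apply_moves", "arguments": {
  "plan": [
    [230, [-0.024, -0.01, 0], 0],
    [230, [0, 0, 0.2], 0],
    [230, [0, 0, 0.2], 0],
    [230, [0, 0, 0.2], 0],
    [230, [0, 0, 0.2], 0],
    [230, [0, 0, 0.2], 0],
    [230, [0, 0, 0.2], 0],
    [230, [0, 0, 0], 0],
    [230, [0, 0, 0], 0]
  ]
}}

```text
time_s: 11.48
tcp_pos: [0.5182, -0.0058, 0.0957]
eef_rot: [-180.0, 0.0, -102.0]
contact_force: [0.3, 0.0, -0.8]
gripper_width: 0.0175
```

```bash
python3 -c "
from h import *
snap('in',[('scene',270,130,100,110,6),('top',270,120,120,110,5)])"
```

```text
{'time_s': np.float64(11.575), 'tcp_pos': array([ 0.5184, -0.0058,  0.096 ]), 'eef_rot': array([-1.799564e+02,  2.000000e-02, -1.020273e+02]), 'contact_force': array([-0.2123,  0.183 , -0.9283]), 'gripper_width': np.float64(0.0174)}
TCP in staple mm [ 1.4  1.5 16. ]
```

View pics/in_scene.png

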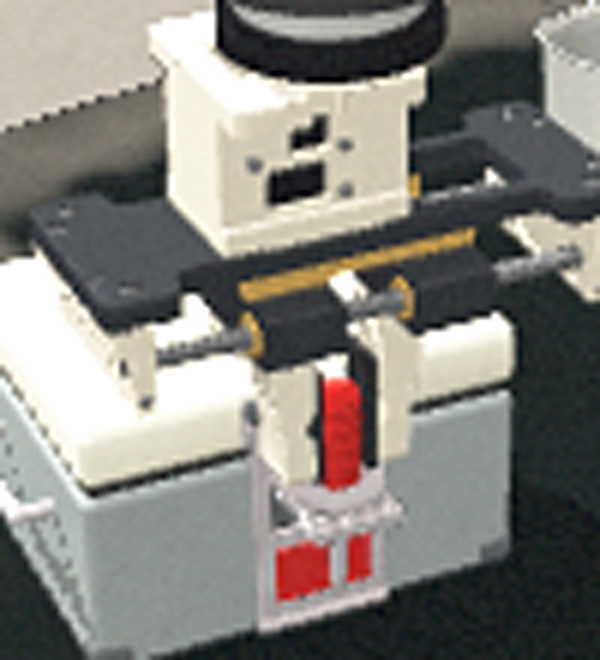

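The shank is through the opening; it shows in front of the red tab at (340,570), with no force. Lowering in small steps to contact.

{"name": "apply_moves", "arguments": {
  "plan": [
    [230, [0, 0, 0.05], 0],
    [230, [0, 0, 0.04], 0],
    [230, [0, 0, 0], 0],
    [230, [0, 0, 0], 0]
  ]
}}

```text
time_s: 12.08
tcp_pos: [0.518, -0.0059, 0.0911]
eef_rot: [-180.0, -0.0, -102.0]
contact_force: [0.3, 0.4, -0.9]
gripper_width: 0.0172
```

{"name": "apply_moves", "arguments": {
  "plan": [
    [230, [0, 0, 0.02], 0],
    [230, [0, 0, 0.02], 0],
    [230, [0, 0, 0], 0]
  ]
}}

```text
time_s: 12.45
tcp_pos: [0.5182, -0.0058, 0.09]
eef_rot: [-180.0, 0.0, -102.0]
contact_force: [-3.9, 0.5, 9.1]
gripper_width: 0.0177
```

Contact at 9 N, so the collar is seated. Opening, then looking.

{"name": "apply_moves", "arguments": {
  "plan": [
    [180, [0, 0, 0], 0],
    [150, [0, 0, 0], 0],
    [110, [0, 0, 0], 0],
    [110, [0, 0, 0], 0],
    [110, [0, 0, 0], 0],
    [110, [0, 0, -0.3], 0],
    [110, [0, 0, -0.6], 0],
    [110, [0, 0, -0.8], 0],
    [110, [0, 0, -0.8], 0],
    [110, [0, 0, -0.8], 0],
    [110, [0, 0, 0], 0]
  ]
}}

```text
time_s: 13.82
tcp_pos: [0.5198, -0.0056, 0.2588]
eef_rot: [-179.6, 0.2, -102.0]
contact_force: [0.4, -0.3, -0.4]
gripper_width: 0.0498
```

{"name": "apply_moves", "arguments": {
  "plan": [
    [110, [-0.8, 0, 0], 0],
    [110, [-0.8, 0, 0], 0],
    [110, [-0.8, 0, 0], 0],
    [110, [-0.8, 0, 0], 0],
    [110, [-0.8, 0.2, 0], 0],
    [110, [-0.8, 0.2, 0], 0],
    [110, [-0.8, 0.2, 0], 0],
    [110, [0, 0, 0], 0]
  ]
}}

```text
time_s: 14.82
tcp_pos: [0.5466, 0.2765, 0.2536]
eef_rot: [180.0, -0.0, -101.9]
contact_force: [0.1, -0.7, 0.4]
gripper_width: 0.0497
```

```bash
python3 -c "
from h import *
snap('done',[('scene',270,130,100,110,6),('top',270,120,120,110,5)])
cv2.imwrite('pics/done_full.png',C['scene']['frame'])
inv=lambda p:((np.array(p)-[270,130]+.5)*6-.5).round(0)
for z in(-.05,0,.004,.042): print(z,inv(proj('scene',[[.5168,-.007,.08+z]])[0]))
"
```

```text
{'time_s': np.float64(14.925), 'tcp_pos': array([0.5467, 0.2743, 0.2539]), 'eef_rot': array([ 1.799712e+02, -4.050000e-02, -1.019849e+02]), 'contact_force': array([ 0.5997, -0.7336, -0.5958]), 'gripper_width': np.float64(0.0498)}
TCP in staple mm [-29.7 281.4 173.9]
-0.05 [341. 611.]
0 [340. 503.]
0.004 [339. 494.]
0.042 [338. 406.]
```

View pics/done_scene.png

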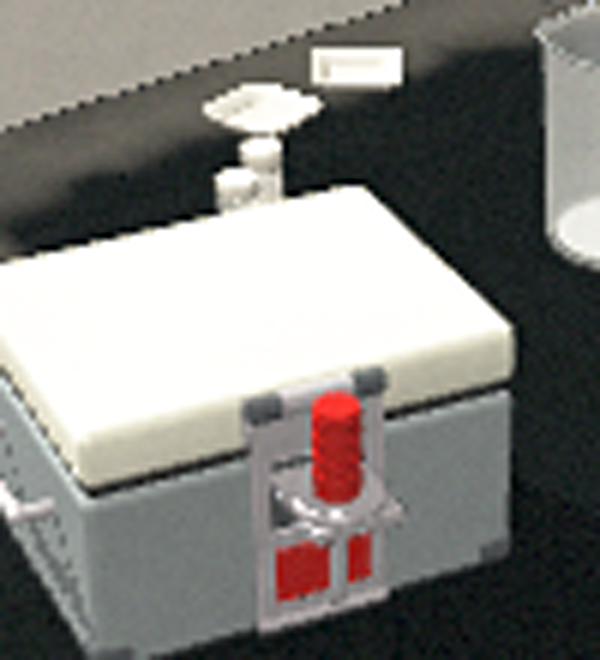

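View pics/done_top.png

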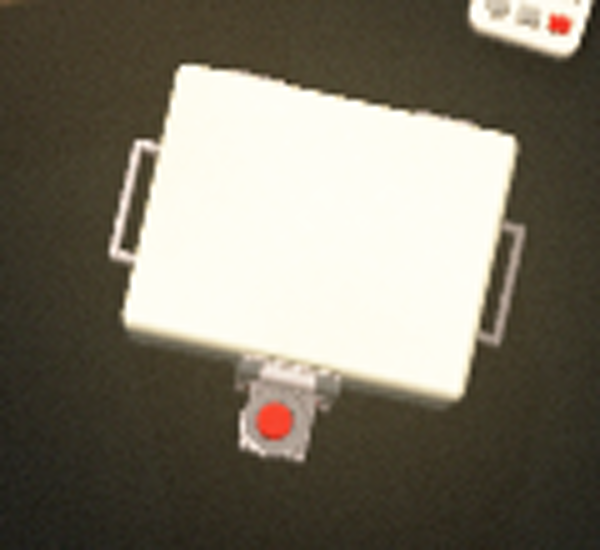

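View pics/done_full.png

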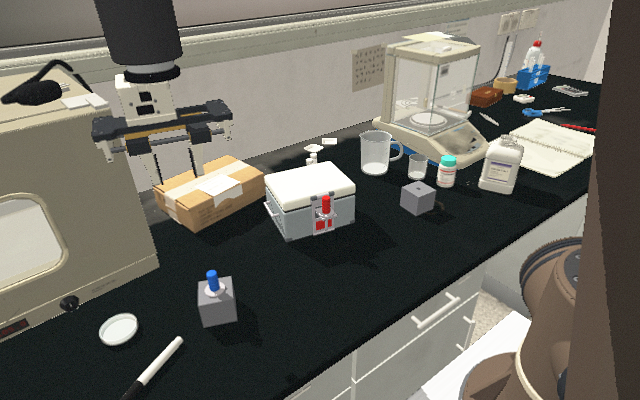

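The pin stands upright: knob top seen at (338,403) against (338,406) predicted for a seated pin. The hasp is closed, the blue pin is in its stand, and the robot is clear. Handing in.

```bash
python3 -c "
from plant import close_job
print(close_job())"
```

```text
the job is handed in; nothing more can be done
None
```

The chest is locked and the job is handed in at about 15 s of the 45 s allowed. I pushed the hasp over from behind with shut fingers and it fell closed over the staple. Then I drew the red pin, lowered it through the staple's opening until the collar touched (9 N), let go and moved clear.

Last checks:
- **Hasp:** it hangs closed, with the staple through its slot.
- **Red pin:** it stands upright. Its knob top was within 3 px (about 1 mm) of the position predicted for a seated pin in the enlarged scene picture.
- **Blue pin:** still in its stand.
- **Robot:** the gripper is clear of everything and the contact force reads about zero.

The two cameras differed by up to about 5 mm on the red pin's start position, so I used the mean and the grip was good. No check failed.

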